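Park a lens carrier on a side-opening hook

TASK

Pick up the lens carrier by its top handle plate, keep it upright, and hang it on the hook of the parking post: bring its cross pin sideways into the hook's mouth, feel for the back of the hook, and lower it, still held, onto the sprung rest at the bottom of the throat before letting go, so that it hangs free. Be gentle (no more than 12 N between carrier and post), and leave the other parts on the table where they are.

Things in the scene. Friction and masses are not known exactly. Their poses are not given: they have to be found in the camera images.
- carrier_pin (a point): Middle of the loose lens carrier's cross pin: round steel, 8 mm thick, along x between two upright 8 mm rods at x = +-22 mm, 96 mm above the carrier's underside. Below it, 36 mm of open window, then a black lens block 64 x 30 x 56 mm (x, y, z) on which the carrier stands; above it 40 mm of open window. Windows 36 mm wide. Carrier 0.3 to 0.5 kg, axes of the carrier, z up.
- carrier_handle (a point): Where to pinch the carrier, 64 mm above the pin (160 mm above the underside): in its black top handle plate, 60 x 10 x 36 mm (x, y, z), which spans 140 to 176 mm above the underside. Pinch from above across its 10 mm thickness (y). The carrier is the same front and back. Same axes as carrier_pin.
- parking_post: Fixed parking post, origin on the table, z up. 25 mm post at y = +58 mm, base 75 x 100 x 10 mm from y = +15 to +115. A flat aluminium hook plate, 14 mm thick in x, centred on x = 0, reaches towards -y from a clamp (y = +40 to +76). Nothing is higher than 170 mm. The hook does not give, but it may be clamped up to 16 mm along y, either way, from nominal.
- mouth (a point): Nominal middle of the hook's mouth opening at its tip (post y = -30 mm, 151 mm up), post axes; open to -y, so enter by moving to +y. Mouth 18 mm high: lip top 142 mm, upper jaw underside 160 mm and top 170 mm above the table. The jaw covers lip and throat, so the pin only fits in sideways. The real tip is up to 16 mm off along y. Hook underside 116 mm.
- throat (a point): Nominal seated pin axis, 134 mm above the table, post axes. Throat 11 mm wide in y (+-5.5 mm); its floor, a sprung rest pad (2 N/mm, 6 mm travel), is 130 mm up unloaded, 12 mm below the lip top; lip 24.5 mm from tip to throat. The flat back wall, from floor to jaw, is the throat's +y side. The real throat is up to 16 mm off along y, not shown by this pose: find the wall by touch.
- lens_tube: Bystander: black lens tube standing upright, 36 mm diameter, 60 mm high, origin at the centre of its underside. Leave it.
- mirror_mount: Bystander: small black mirror mount on a short post with a round foot 44 mm in diameter, 86 mm high, origin at the centre of its underside. Leave it.
- blank_flange: Bystander: steel blank flange, 70 mm diameter, 30 mm high, origin at the centre of its underside. Leave it.
Not all that is in view belongs to the job. What is meant by the parking_post is not red, and is the larger of those in its own colour.

How it is judged:
By the outcome, as a careful person would: the job done as asked, in the order asked, and still so for the second after the job is handed in, with the robot touching nothing.
It also fails if it takes over 45 s, if anything falls off the work surface, if the arm or the gripper's body presses on something with over 40 N, if the wrist force passes 120 N, or if a joint passes its speed limit or range.

ROBOT

A 6-joint arm with a two-finger parallel gripper is mounted at the origin on the work surface. World frame = base frame: x ahead of the robot, y to its left, z up, the work surface at z = 0. Lengths are in mm, angles in rad, forces in N, time in s.
With the tool pointing down it reaches from about 350 to 775 mm from the base axis. Payload 7.3 kg.
Tool frame: the origin (TCP) lies at the very end of the fingers, on their centre line; the grasp point (between the pads) lies 19 mm behind it (bot.grasp_offset is the distance from the TCP to the grasp point, in mm); z points along the fingers, y is the direction in which the jaws open and shut (so a half turn about z gives the same grasp; the last joint's range is limited). The gripper opens to 92 mm and grips with 3 to 60 N. Pads are 19 mm wide; open, the fingers measure 130 mm over their backs; the gripper's body (75 mm by 190 mm) begins 47 mm behind the grasp point.
Start: joints at [1.045, 0.342, 1.524, -0, 1.275, -0.146], TCP at [194.624, 487.616, 198.141] pointing down, gripper open.
Joint ranges: [-2.53, 2.53], [-0.77, 2.02], [0.04, 2.7], [-1, 4.14], [0.28, 2.66], [-3.11, 3.11]. Speed limits (rad/s): [2.57, 2.57, 3.14, 3.14, 3.14, 3.14].

INTERFACE

Orientations are given as [roll, pitch, yaw] about the fixed x, y, z axes, in that order (R = Rz(yaw) Ry(pitch) Rx(roll)).
In Python, from plant import bot gives the robot as it stands.
- The arm moves only by the tool servo_tool, never from a script. Its arguments are lists of equal length, an entry for each row: "angular": the turn, a rotation vector about the world's x, y, z in degrees, a list of three; "slide": the shift along the world's x, y, z in mm, a list of three; "grip": the opening, from -1 (shut) to 1 (fully open), so that 0 is half open. In form: {"angular": [[ax, ay, az], ...], "slide": [[dx, dy, dz], ...], "grip": [grip, ...]}. A call has 1 to 10 rows; each row is the pose to reach, as a shift and turn from the pose commanded when the call began; what a row does not reach only later rows make up. A row lasts 1/12 s, in which the tool goes at most 41.7 mm and 7.16 degrees, less where a joint would pass 70% of its speed; a pose out of reach is approached as far as the arm can. A call with a gripper value outside its range is refused whole. The fingers move at their own pace and stop on an object; the grip force is fixed at half the most. Time passes only in rows, so rows that repeat a pose let the fingers close. It gives the time, the measured TCP pose, the force and the opening at its end, in the units of the state.
- bot.get_obs(): the state, without advancing time (a new reading comes with each control period).
- bot.capture(name): name is "scene" or "top" or "wrist"; returns a dict with "img" (384x512x3 uint8, blue, green, red), "range_z" (384x512 float32, mm along the optical axis (not along the pixel's ray), 0 where there is no reading), "fov_y" (degrees; the focal length in pixels is half the picture's height over the tangent of half this angle, whatever the lens; pixels are square), "cx", "cy" (the principal point, pixels), "R" (3x3) and "t" (3): a world point X has camera coordinates R X + t; the wrist camera has in their place "T_tool_cam" (4x4, takes a point from camera to tool coordinates, whose origin is the TCP and whose axes are the flange's). Camera axes: x right, y down, z forward; pixel columns grow to the right and rows downward; lengths in mm; the calibration is good to about 2 mm. A picture is of the moment at which its call begins: read the wrist's pose just before it.
- bot.close_job(): hands the job in, once; it reports no verdict.
The state is a dict: "time": time; "joint_positions": joint angles; "dq": joint speeds; "tau": joint torques, N m; "tool_pos": TCP position; "tcp_rot": TCP orientation; "contact_force": force on the tool from outside, world axes, zero at the start; "moment": the same for the moment, N m; "grip_width": finger opening in mm.
Only numpy, scipy, OpenCV 4.12 (cv2) and the standard library are available. Lean on these libraries where they do the work, as an engineer would, in place of code of your own. Each camera call takes 0.05 s, during which the arm holds its last target.

## Working session

There is one attempt and no reset: what is moved stays moved. The work goes in short steps, Python scripts to look and compute and a tool call to move; the robot and the scene stay as the last step left them, time stands still between calls to the robot, and variables do not carry over. Pictures are saved under pics/ and viewed, and the job is handed in when it is done.

Besides the shell and the picture viewer there is one more tool, called after ">>>" in YAML: its name, and indented under it one key for each argument. servo_tool: Moves the arm, as the interface text tells. Its arguments: {"type":"object","properties":{"angular":{"type":"array","items":{"type":"array","items":{"type":"number"}}},"slide":{"type":"array","items":{"type":"array","items":{"type":"number"}}},"grip":{"type":"array","items":{"type":"number"}}},"required":["angular","slide","grip"]}

```bash
mkdir -p pics; ls; cat > h.py <<'E'
import numpy as np, cv2
from plant import bot
def K(c):
    f=c["img"].shape[0]/2/np.tan(np.radians(c["fov_y"])/2); return f,c["cx"],c["cy"]
def save(c,n): cv2.imwrite("pics/"+n,c["img"])
def cloud(c,R=None,t=None):
    f,cx,cy=K(c); z=c["range_z"].astype(float); v,u=np.mgrid[:z.shape[0],:z.shape[1]]
    P=np.stack([(u-cx)/f*z,(v-cy)/f*z,z],-1)
    if R is None: R,t=np.array(c["R"]),np.array(c["t"])
    W=(P-t)@R   # R^T(P-t)
    W[z<=0]=np.nan
    return W
E
python3 - <<'E'
from h import *
print(bot.get_obs())
for n in ("scene","top","wrist"):
    c=bot.capture(n); save(c,n+"0.png"); np.save(n+"0.npy",c,allow_pickle=True)
    print(n,c["fov_y"],c["cx"],c["cy"],c.get("R"),c.get("t"),c.get("T_tool_cam"))
    print((c["range_z"]>0).mean())
E
```

```text
pics
{'time': 0.0, 'joint_positions': array([ 1.04497369e+00,  3.42717174e-01,  1.52502325e+00, -2.08936417e-06,
        1.27537082e+00, -1.45976522e-01]), 'dq': array([ 1.37572122e-04,  1.95798042e-03, -6.34309475e-06,  1.96533760e-04,
       -3.62093667e-04,  1.35540824e-03]), 'tau': array([ 1.00502239e-03, -4.31234658e+01, -2.44226503e+01,  7.18686660e-02,
        5.58083807e-02, -1.23327836e-04]), 'tool_pos': array([194.40108338, 487.20259409, 197.44568987]), 'tcp_rot': array([-3.14008993e+00, -2.18914766e-04,  2.76174698e+00]), 'contact_force': array([-0.67594982,  0.06787543, -0.46888732]), 'moment': array([ 0.05627689,  0.02957651, -0.01666687]), 'grip_width': 91.84826878285457}
scene 57.99381577265488 256.32465846432126 194.93434965482137 [[ 0.07117003  0.99746296  0.0015712 ]
 [ 0.74373337 -0.05201637 -0.66644953]
 [-0.66467699  0.04859979 -0.7455485 ]] [ -12.41664733 -312.72501564 1234.12371859] None
0.9958699544270834
top 44.441904098206486 256.14832011272665 194.32175170134767 [[-0.00387347 -0.99978676 -0.02028366]
 [-0.98404913  0.00741852 -0.17774215]
 [ 0.17785473  0.01927164 -0.98386803]] [  -2.10310513  534.40643581 1123.19388253] None
0.9959564208984375
wrist 66.41645904905573 256.81874016553564 193.12367619986037 None None [[ 9.06388510e-06 -9.69464118e-01 -2.45233202e-01  6.53541838e+01]
 [ 9.99999996e-01  3.09037817e-05 -8.52095975e-05  2.41490233e-01]
 [ 9.01862806e-05 -2.45233200e-01  9.69464115e-01 -1.86073607e+02]
 [ 0.00000000e+00  0.00000000e+00  0.00000000e+00  1.00000000e+00]]
0.9604695638020834
```

View pics/scene0.png

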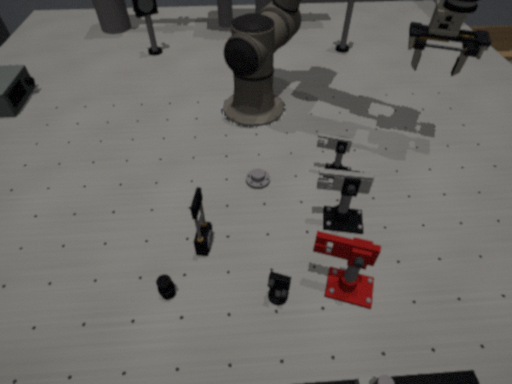

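View pics/top0.png

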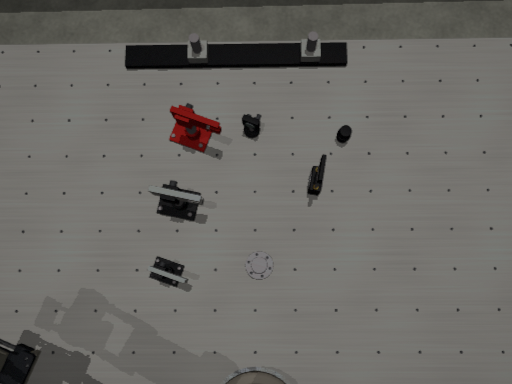

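View pics/wrist0.png

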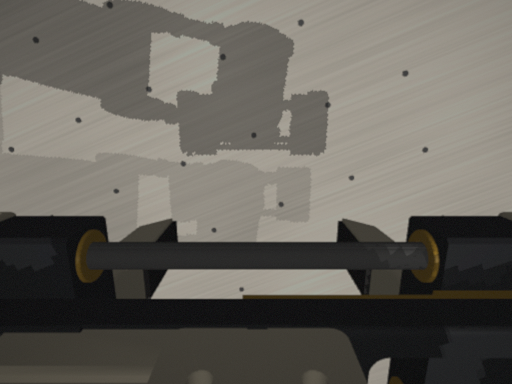

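The scene view shows the carrier at about (202,222), two aluminium-hook posts at (343,200) and (340,155), and a red one at (350,270). The lens tube is at (166,287), the mirror mount at (279,288) and the flange at (258,178). The top view has the carrier at (317,178) and the two grey-hook posts at (178,202) and (168,271).

```bash
python3 - <<'E'
from h import *
for n,boxes in (("scene",[(170,170,240,270),(300,120,400,240)]),("top",[(290,140,350,210),(130,170,220,300)])):
    c=np.load(n+"0.npy",allow_pickle=True).item()
    W=cloud(c)
    ims=[]
    for (a,b,d,e) in boxes:
        ims.append(cv2.resize(c["img"][b:e,a:d],(390,int(390*(e-b)/(d-a))) if (e-b)/(d-a)<1.5 else (int(580*(d-a)/(e-b)),580),interpolation=cv2.INTER_CUBIC))
        w=W[b:e,a:d].reshape(-1,3); w=w[w[:,2]>12]
        print(n,(a,b,d,e))
        for z0 in range(10,190,15):
            s=w[(w[:,2]>=z0)&(w[:,2]<z0+15)]
            if len(s): print(z0,len(s),s.min(0).round(),s.max(0).round(),s.mean(0).round(1))
    H=max(i.shape[0] for i in ims)
    o=np.hstack([cv2.copyMakeBorder(i,0,H-i.shape[0],0,4,0) for i in ims]); cv2.imwrite(f"pics/{n}_crop.png",o); print(o.shape)
E
```

```text
scene (170, 170, 240, 270)
10 60 [ 548. -174.   12.] [ 606. -135.   25.] [ 592.1 -150.6   18.9]
25 76 [ 547. -173.   25.] [ 607. -135.   40.] [ 594.  -151.6   32.9]
40 129 [ 542. -174.   40.] [ 607. -135.   55.] [ 585.5 -150.3   49.7]
55 188 [ 544. -172.   55.] [ 606. -137.   69.] [ 577.2 -153.1   57.5]
70 25 [ 552. -162.   70.] [ 598. -147.   84.] [ 576.1 -154.3   76.9]
85 53 [ 549. -162.   85.] [ 600. -147.  100.] [ 577.3 -154.4   95.6]
100 41 [ 549. -162.  100.] [ 598. -147.  115.] [ 572.9 -154.1  105.9]
115 28 [ 550. -162.  116.] [ 598. -147.  129.] [ 576.4 -154.2  121.7]
130 26 [ 548. -165.  130.] [ 602. -146.  145.] [ 583.3 -154.3  139.3]
145 66 [ 545. -164.  145.] [ 603. -145.  160.] [ 581.4 -153.   152.4]
160 81 [ 544. -165.  160.] [ 603. -145.  175.] [ 580.4 -153.7  168.5]
175 90 [ 545. -164.  175.] [ 602. -146.  178.] [ 575.5 -155.1  176.2]
scene (300, 120, 400, 240)
10 150 [338. 148.  12.] [564. 259.  25.] [518.4 196.1  15.7]
25 111 [334. 172.  25.] [540. 232.  40.] [447.  199.4  32.4]
40 127 [343. 171.  40.] [540. 227.  55.] [490.4 193.3  46.2]
55 73 [341. 178.  55.] [534
[... 1399 characters left out ...]
] [478.1 196.6  14.6]
25 36 [332. 172.  27.] [518. 218.  40.] [411.5 197.2  33.1]
40 56 [347. 173.  40.] [519. 209.  54.] [500.  187.6  45.2]
55 9 [508. 177.  56.] [517. 193.  70.] [511.  183.1  63.7]
70 3 [508. 178.  71.] [515. 190.  82.] [511.9 182.2  75. ]
85 23 [320. 153.  86.] [358. 237. 100.] [337.5 185.6  92.9]
100 56 [321. 154. 101.] [506. 236. 115.] [359.1 200.4 109.1]
115 312 [321. 116. 115.] [532. 239. 130.] [364.9 197.6 124.9]
130 84 [327. 116. 130.] [545. 233. 145.] [487.  162.6 137. ]
145 85 [500. 128. 145.] [551. 234. 160.] [525.5 185.4 152.1]
160 478 [498. 116. 160.] [539. 235. 175.] [517.1 179.  167.6]
175 1 [513. 179. 176.] [513. 179. 176.] [513.4 179.5 175.9]
(563, 788, 3)
```

View pics/scene_crop.png

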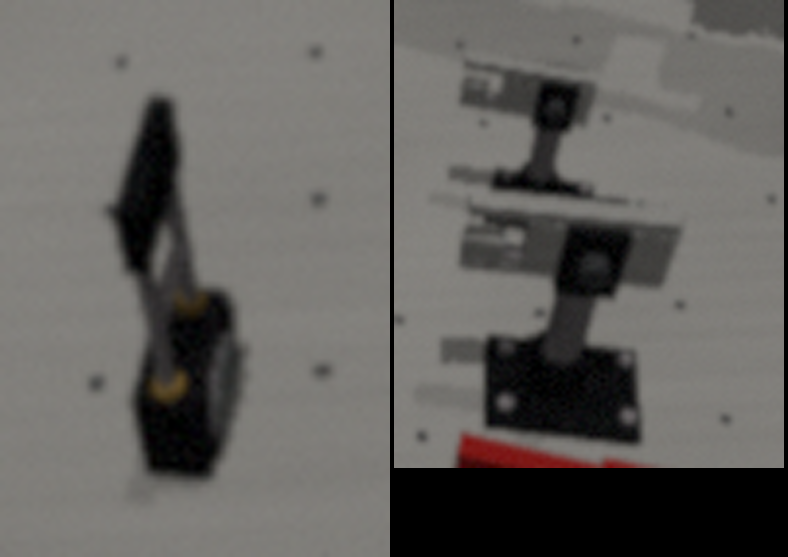

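View pics/top_crop.png

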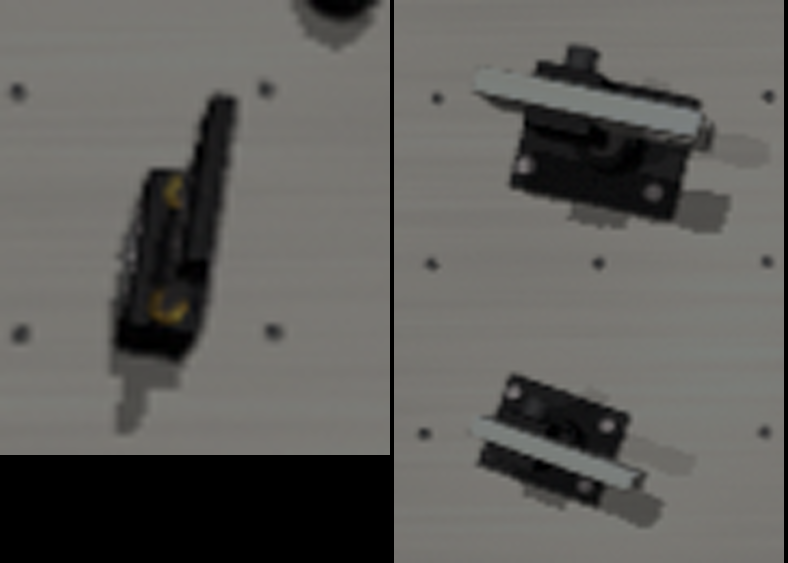

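```bash
cat > m.py <<'E'
from h import *
def fit(w,name):
    r=cv2.minAreaRect(w[:,:2].astype(np.float32)); m=w[:,:2].mean(0); u,s,vt=np.linalg.svd(w[:,:2]-m,full_matrices=False)
    d=vt[0]; d=d if d[1]>0 else -d
    pr=(w[:,:2]-m)@d
    print(name,len(w),"rect",np.round(r[0],1),np.round(r[1],1),round(r[2],2),"pca ang",np.degrees(np.arctan2(d[1],d[0])).round(2),"mean",w.mean(0).round(1),"ends",(m+d*pr.min()).round(1),(m+d*pr.max()).round(1))
if __name__=="__main__":
  for n in ("scene","top"):
    c=np.load(n+"0.npy",allow_pickle=True).item(); W=cloud(c).reshape(-1,3); im=c["img"].reshape(-1,3).astype(int)
    ok=~np.isnan(W[:,0]); W=W[ok]; im=im[ok]
    g=im.sum(1)
    def sel(x0,x1,y0,y1,z0,z1): return (W[:,0]>x0)&(W[:,0]<x1)&(W[:,1]>y0)&(W[:,1]<y1)&(W[:,2]>z0)&(W[:,2]<z1)
    red=(im[:,2]>2*im[:,1]+20)
    fit(W[sel(520,620,-180,-130,174,182)],n+" handle")
    fit(W[sel(520,620,-180,-130,50,60)],n+" block top")
    fit(W[sel(480,560,100,250,166,175)&~red],n+" hook top")
    b=sel(440,580,130,260,5,16)&(g<150)&~red
    fit(W[b],n+" base")
    fit(W[sel(300,420,100,250,125,136)],n+" small hook top")
    print(im[sel(480,560,100,250,166,175)].mean(0))
E
python3 m.py
```

```text
scene handle 108 rect [ 573.5 -155.1] [10.  58.3] 80.35 pca ang 169.98 mean [ 574.6 -154.8  175.9] ends [ 602.3 -159.8] [ 544.8 -149.6]
scene block top 226 rect [ 573.1 -155.1] [32.7 65.1] 83.99 pca ang 161.75 mean [ 579.1 -152.4   55.5] ends [ 605.4 -161. ] [ 541.9 -140.1]
scene hook top 302 rect [518.9 176.9] [118.4  26.6] 79.18 pca ang 77.58 mean [518.9 177.3 169.6] ends [506.1 119. ] [531.6 234.8]
scene base 605 rect [524.6 195.4] [97.3 72.2] 77.61 pca ang 76.07 mean [531.9 194.9  10.1] ends [519.7 145.7] [543.6 241.8]
scene small hook top 113 rect [342.1 197.3] [89.7 20.3] 70.44 pca ang 70.94 mean [339.6 198.  127.1] ends [325.1 155.7] [354.4 240.6]
[107.87748344 111.28807947 112.7384106 ]
top handle 97 rect [ 571.3 -155.9] [ 9.9 58.3] 79.47 pca ang 168.94 mean [ 571.6 -155.9  175.9] ends [ 599.9 -161.4] [ 542.7 -150.2]
top block top 179 rect [ 571.9 -156.4] [32.3 64.8] 80.58 pca ang 2.12 mean [ 567.5 -150.7   54.9] ends [ 540.  -151.8] [ 604.2 -149.4]
top hook top 335 rect [518.1 174.8] [119.9  28.9] 78.29 pca ang 77.49 mean [516.9 175.8 169.5] ends [503.8 116.5] [529.7 233.6]
top base 479 rect [521.1 196. ] [99.9 74.6] 77.82 pca ang 89.43 mean [504.5 194.7   9.4] ends [504.  143.3] [505.1 250.8]
top small hook top 159 rect [339.  196.8] [88.9 21.4] 68.39 pca ang 70.44 mean [339.  199.  127.6] ends [323.5 155.3] [353.2 239.1]
[112.8358209  115.17014925 111.81492537]
```

>>> servo_tool:
  angular:
    - [0,0,1.1]
    - [0,0,2.2]
    - [0,0,3.4]
    - [0,0,4.5]
    - [0,0,5.7]
    - [0,0,6.8]
    - [0,0,8]
    - [0,0,9.1]
    - [0,0,10.2]
    - [0,0,11.4]
  slide:
    - [20,-34,5]
    - [40,-68,10]
    - [60,-102,15]
    - [80,-136,20]
    - [100,-170,25]
    - [120,-204,30]
    - [140,-238,35]
    - [160,-272,40]
    - [180,-306,45]
    - [200,-340,50]
  grip: [1,1,1,1,1,1,1,1,1,1]

```text
time: 0.98
tool_pos: [395.0, 145.8, 248.4]
tcp_rot: [3.141, 0.0, 2.962]
contact_force: [0.8, 1.2, 0.4]
grip_width: 91.9
```

>>> servo_tool:
  angular:
    - [0,0,0]
    - [0,0,0]
    - [0,0,0]
    - [0,0,0]
    - [0,0,0]
    - [0,0,0]
    - [0,0,0]
    - [0,0,0]
    - [0,0,0]
    - [0,0,0]
  slide:
    - [20,-34,6]
    - [40,-68,12]
    - [60,-102,18]
    - [80,-136,24]
    - [100,-170,30]
    - [120,-204,36]
    - [140,-238,42]
    - [158,-269,47]
    - [171,-291,51]
    - [178,-303,52]
  grip: [1,1,1,1,1,1,1,1,1,1]

```text
time: 1.82
tool_pos: [573.6, -158.6, 299.6]
tcp_rot: [-3.141, -0.0, 2.958]
contact_force: [-0.4, 0.2, -0.6]
grip_width: 91.6
```

```bash
cat > w.py <<'E'
from h import *
from scipy.spatial.transform import Rotation as Ro
def wrist(name):
    o=bot.get_obs(); c=bot.capture("wrist"); save(c,name+".png")
    R=Ro.from_euler("xyz",o["tcp_rot"]).as_matrix(); T=np.eye(4); T[:3,:3]=R; T[:3,3]=o["tool_pos"]
    M=T@np.array(c["T_tool_cam"]); Rw=M[:3,:3].T; t=-Rw@M[:3,3]
    return o,c,cloud(c,Rw,t),Rw,t
E
python3 - <<'E'
from w import *; from m import fit
o,c,W,R,t=wrist("w1"); print(o["tool_pos"],o["tcp_rot"],o["time"],o["joint_positions"])
w=W.reshape(-1,3); w=w[(w[:,0]>520)&(w[:,0]<640)&(w[:,1]>-200)&(w[:,1]<-110)]
for a,b in ((170,182),(50,62)):
    fit(w[(w[:,2]>a)&(w[:,2]<b)],str(a))
E
```

```text
[ 573.62123098 -158.61398136  299.61316875] [-3.14109677e+00 -1.31954819e-04  2.95822811e+00] 1.8167 [-3.98198521e-01  4.27012973e-01  1.11971905e+00 -5.12761330e-04
  1.59488384e+00 -1.78564268e+00]
170 484 rect [ 571.8 -155.7] [ 8.8 58.6] 79.41 pca ang 169.65 mean [ 571.1 -155.6  175.5] ends [ 600.6 -161. ] [ 543.  -150.5]
50 544 rect [ 572.6 -155.9] [31.4 62.9] 79.53 pca ang 169.32 mean [ 568.6 -156.    55.3] ends [ 603.3 -162.5] [ 541.5 -150.9]
```

View pics/w1.png

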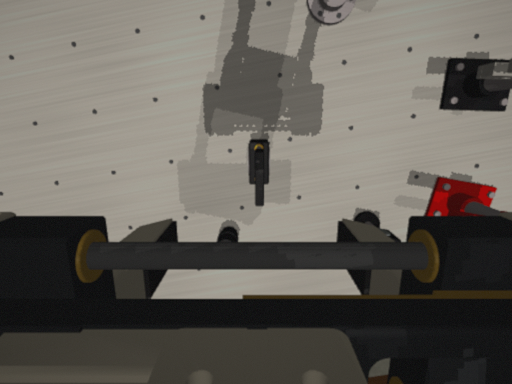

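The wrist view shows the handle plate as a bar centred at about (260,180). It measures 571.8, -155.7, top 175.5, which agrees with the other two views. I'll descend partway and let the arm settle.

>>> servo_tool:
  angular:
    - [0,0,0]
    - [0,0,0]
    - [0,0,0]
    - [0,0,0]
    - [0,0,0]
    - [0,0,0]
  slide:
    - [0,0,-30]
    - [0,0,-65]
    - [0,0,-90]
    - [0,0,-100]
    - [0,0,-100]
    - [0,0,-100]
  grip: [1,1,1,1,1,1]

```text
time: 2.37
tool_pos: [572.9, -155.1, 201.0]
tcp_rot: [3.142, 0.001, 2.961]
contact_force: [0.3, 0.6, 0.2]
grip_width: 92.0
```

```bash
python3 - <<'E'
from w import *; from m import fit
o,c,W,R,t=wrist("w2"); print(o["tool_pos"],o["tcp_rot"],o["time"])
w=W.reshape(-1,3); w=w[(w[:,0]>520)&(w[:,0]<640)&(w[:,1]>-200)&(w[:,1]<-110)]
for a,b in ((170,182),(50,62)):
    fit(w[(w[:,2]>a)&(w[:,2]<b)],str(a))
E
```

```text
[ 572.91307488 -155.14496294  200.98028964] [3.14158206e+00 5.86575969e-04 2.96118797e+00] 2.3667
170 1002 rect [ 570.7 -155.6] [ 9.9 57.6] 79.27 pca ang 169.31 mean [ 569.1 -155.4  175.4] ends [ 599. -161.] [ 542.4 -150.3]
50 799 rect [ 572.3 -156.4] [31.6 63.9] 79.78 pca ang 171.15 mean [ 566.2 -155.    55.3] ends [ 604.2 -160.9] [ 540.6 -151. ]
```

>>> servo_tool:
  angular:
    - [0,0,0]
    - [0,0,0]
    - [0,0,0]
    - [0,0,0]
    - [0,0,0]
  slide:
    - [-0.5,-0.2,-20]
    - [-0.5,-0.2,-45]
    - [-0.5,-0.2,-57]
    - [-0.5,-0.2,-59]
    - [-0.5,-0.2,-59]
  grip: [0.3,0,-0.2,-0.4,-0.5]

```text
time: 2.83
tool_pos: [572.8, -155.7, 142.3]
tcp_rot: [-3.141, 0.002, 2.961]
contact_force: [-0.2, -0.1, 0.7]
grip_width: 63.2
```

>>> servo_tool:
  angular:
    - [0,0,0]
    - [0,0,0]
    - [0,0,0]
    - [0,0,0]
    - [0,0,0]
    - [0,0,0]
    - [0,0,0]
    - [0,0,0]
  slide:
    - [0,0,0]
    - [0,0,0]
    - [0,0,0]
    - [0,0,0]
    - [0,0,0]
    - [0,0,0]
    - [0,0,0]
    - [0,0,0]
  grip: [-0.7,-1,-1,-1,-1,-1,-1,-1]

```text
time: 3.5
tool_pos: [572.1, -155.6, 141.2]
tcp_rot: [3.141, 0.0, 2.961]
contact_force: [0.3, 1.0, 0.1]
grip_width: 10.0
```

>>> servo_tool:
  angular:
    - [0,0,0]
    - [0,0,0]
    - [0,0,0]
    - [0,0,0]
    - [0,0,0]
    - [0,0,0]
    - [0,0,0]
    - [0,0,0]
  slide:
    - [0,0,2]
    - [0,0,6]
    - [0,0,14]
    - [0,0,26]
    - [0,0,40]
    - [0,0,52]
    - [0,0,58]
    - [0,0,60]
  grip: [-1,-1,-1,-1,-1,-1,-1,-1]

```text
time: 4.17
tool_pos: [572.7, -155.8, 202.7]
tcp_rot: [-3.141, 0.002, 2.961]
contact_force: [0.6, -0.1, -4.8]
grip_width: 9.2
```

```bash
python3 - <<'E'
from w import *; from m import fit
o,c,W,R,t=wrist("w3"); print(o["tool_pos"],o["tcp_rot"],o["time"],o["contact_force"],o["grip_width"])
w=W.reshape(-1,3); w=w[(w[:,0]>520)&(w[:,0]<640)&(w[:,1]>-200)&(w[:,1]<-110)]
for a,b in ((228,242),(105,122)):
    fit(w[(w[:,2]>a)&(w[:,2]<b)],str(a))
c=bot.capture("scene"); save(c,"s3.png"); W=cloud(c)
# bystanders
for n,(a,b,d,e) in dict(tube=(150,265,182,305),mirror=(260,260,300,310),flange=(240,165,276,192)).items():
    w=W[b:e,a:d].reshape(-1,3); w=w[w[:,2]>10]; print(n,w.min(0).round(),w.max(0).round(),np.median(w,0).round())
w=W.reshape(-1,3); s=(w[:,0]>520)&(w[:,0]<630)&(w[:,1]>-200)&(w[:,1]<-110)&(w[:,2]>40)&(w[:,2]<130); print(w[s].min(0),w[s].max(0))
E
```

```text
[ 572.68068144 -155.7972125   202.69852423] [-3.14113236e+00  2.37585502e-03  2.96079630e+00] 4.1667 [ 0.61564205 -0.1339146  -4.76633839] 9.233374089987182
228 1517 rect [ 571.8 -157.5] [23.4 60.2] 69.5 pca ang 169.65 mean [ 565.8 -154.5  236.8] ends [ 602.1 -161.2] [ 542.7 -150.3]
105 1233 rect [ 572.4 -156.5] [33.4 62.9] 79.85 pca ang 168.51 mean [ 565.3 -155.   116.1] ends [ 603.5 -162.8] [ 541.4 -150.1]
tube [ 680. -246.   10.] [ 712. -213.   64.] [ 703. -227.   54.]
mirror [703. -17.  10.] [744.  30.  88.] [724.   6.  62.]
flange [334. -43.  10.] [398.  23.  33.] [371. -11.  14.]
[ 545.74398237 -174.39573785   62.40343207] [ 607.06057205 -135.0748675   129.84661982]
```

View pics/s3.png

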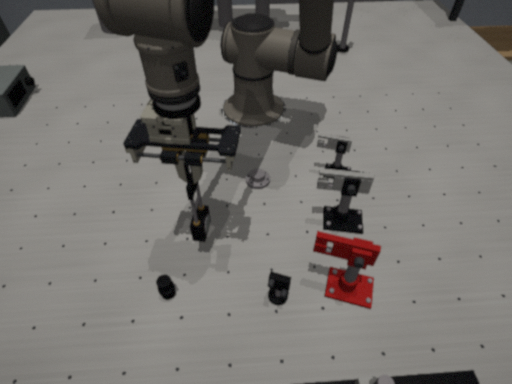

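View pics/w3.png

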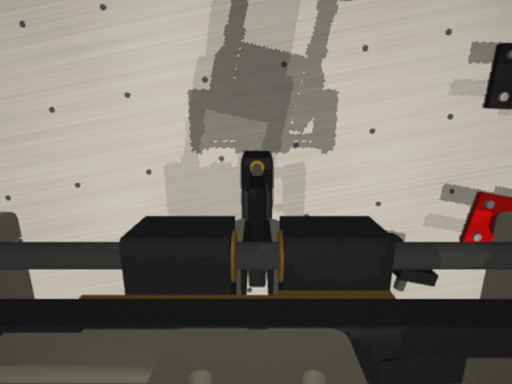

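The carrier is lifted and upright, with its block top at 116 mm as expected. In the wrist view it sits at (257,165–290) between the pads, and the bystanders have not moved. Now I'll carry it to a spot in front of the mouth.

>>> servo_tool:
  angular:
    - [0,0,0]
    - [0,0,-0.1]
    - [0,0,-0.1]
    - [0,0,-0.2]
    - [0,0,-0.3]
    - [0,0,-0.4]
    - [0,0,-0.6]
    - [0,0,-0.7]
    - [0,0,-0.8]
    - [0,0,-1]
  slide:
    - [-0.8,2.3,0]
    - [-2.3,7,0]
    - [-4.6,14,0]
    - [-7.7,23,0]
    - [-11.5,34,0]
    - [-16,48,0]
    - [-21.5,64,0]
    - [-27,80,0]
    - [-32,96,0]
    - [-38,114,0]
  grip: [-1,-1,-1,-1,-1,-1,-1,-1,-1,-1]

```text
time: 5.1
tool_pos: [533.4, -39.8, 201.3]
tcp_rot: [3.141, 0.0, 2.944]
contact_force: [0.6, 0.2, -4.0]
grip_width: 9.9
```

>>> servo_tool:
  angular:
    - [0,0,-0.1]
    - [0,0,-0.3]
    - [0,0,-0.4]
    - [0,0,-0.5]
    - [0,0,-0.6]
    - [0,0,-0.7]
    - [0,0,-0.8]
    - [0,0,-0.9]
    - [0,0,-1]
    - [0,0,-1]
  slide:
    - [-6,18,0]
    - [-12,35,-0.5]
    - [-17,51,-1]
    - [-23,67,-2]
    - [-27,81,-3]
    - [-31,92,-4]
    - [-34,101,-4.5]
    - [-37,108,-5]
    - [-38.5,113,-5]
    - [-39,115,-5]
  grip: [-1,-1,-1,-1,-1,-1,-1,-1,-1,-1]

```text
time: 5.93
tool_pos: [494.8, 74.1, 196.2]
tcp_rot: [3.141, -0.0, 2.926]
contact_force: [-0.2, -0.7, -3.5]
grip_width: 9.5
```

>>> servo_tool:
  angular:
    - [0,0,0]
    - [0,0,0]
    - [0,0,0]
    - [0,0,0]
  slide:
    - [0,0,0]
    - [0,0,0]
    - [0,0,0]
    - [0,0,0]
  grip: [-1,-1,-1,-1]

```text
time: 6.27
tool_pos: [495.3, 72.9, 196.1]
tcp_rot: [3.142, 0.0, 2.925]
contact_force: [-0.8, -0.2, -3.3]
grip_width: 9.5
```

```bash
python3 - <<'E'
from w import *
o,c,W,R,t=wrist("w4"); print(o["tool_pos"],o["tcp_rot"],o["time"],o["contact_force"],o["moment"],o["grip_width"])
np.save("w4.npy",W)
c=bot.capture("scene"); save(c,"s4.png"); cv2.imwrite("pics/s4c.png",cv2.resize(c["img"][90:290,230:430],(600,600),interpolation=cv2.INTER_CUBIC))
np.save("s4.npy",c,allow_pickle=True)
E
```

```text
[495.31464844  72.93805671 196.08104628] [3.14158856e+00 2.68860077e-05 2.92507762e+00] 6.2667 [-0.8021828  -0.24102704 -3.3050231 ] [-0.00197234  0.00074399 -0.01120609] 9.45814972074889
```

View pics/w4.png

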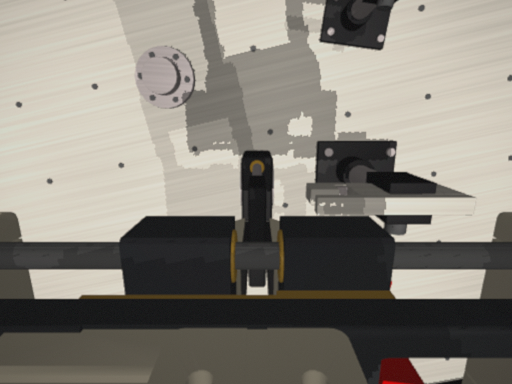

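View pics/s4c.png

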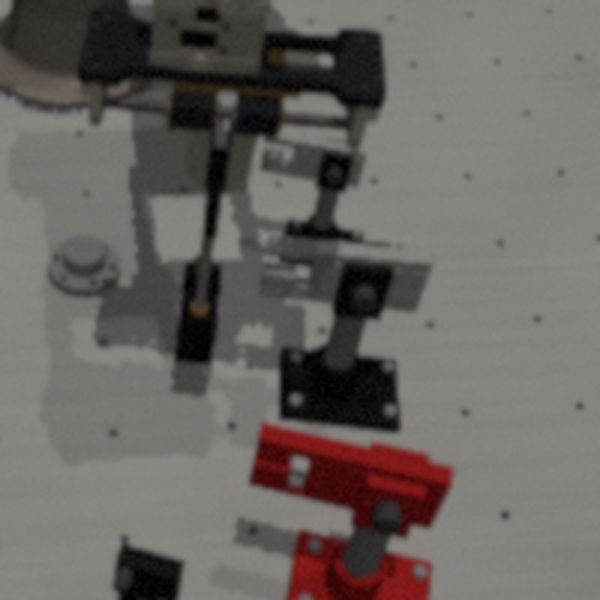

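The wrist view shows the hook plate spanning (308–475, 183–215), level with the carrier. The scene crop shows the carrier upright at (205,250) to the left of the mouth at (270,275). I'll measure the hook in the wrist frame.

```bash
python3 - <<'E'
from w import *; from m import fit
W=np.load("w4.npy"); w=W.reshape(-1,3)
yh=np.array([np.cos(np.radians(77.65)),np.sin(np.radians(77.65))]); xh=np.array([yh[1],-yh[0]]); o=np.array([507.9,132.2])
P=np.c_[(w[:,:2]-o)@xh,(w[:,:2]-o)@yh,w[:,2]]
def show(n,s,src=P):
    q=src[s]; print(n,len(q),np.percentile(q,[2,50,98],axis=0).round(1).tolist())
for a,b in ((-40,-20),(-20,-5),(-5,30),(30,60),(60,110)):
    show(f"top y{a}..{b}",(P[:,2]>165)&(P[:,2]<175)&(P[:,1]>a)&(P[:,1]<b)&(abs(P[:,0])<30))
fit(w[(P[:,2]>166)&(P[:,2]<174)&(P[:,1]>-40)&(P[:,1]<110)&(abs(P[:,0])<9)],"hook")
show("lip/other 135-150",(P[:,2]>135)&(P[:,2]<150)&(P[:,1]>-40)&(P[:,1]<30)&(abs(P[:,0])<30))
show("block top",(P[:,2]>105)&(P[:,2]<115)&(P[:,1]<-35)&(P[:,1]>-90)&(abs(P[:,0])<50))
show("handle",(P[:,2]>226)&(P[:,2]<236)&(P[:,1]<-35)&(P[:,1]>-90)&(abs(P[:,0])<50))
print(((np.array([495.3,72.9])-o)@xh),((np.array([495.3,72.9])-o)@yh))
# scene side view: points on plate side
c=np.load("s4.npy",allow_pickle=True).item(); s=cloud(c); S=s.reshape(-1,3); Q=np.c_[(S[:,:2]-o)@xh,(S[:,:2]-o)@yh,S[:,2]]
for z in range(112,176,4):
    k=(Q[:,2]>=z)&(Q[:,2]<z+4)&(Q[:,1]>-45)&(Q[:,1]<40)&(abs(Q[:,0])<14)
    print(z,np.sort(Q[k][:,1]).round().astype(int).tolist())
E
```

```text
Traceback (most recent call last):
IndexError: index -1 is out of bounds for axis 0 with size 0
```

```bash
python3 - <<'E'
from w import *; from m import fit
W=np.load("w4.npy"); w=W.reshape(-1,3)
yh=np.array([np.cos(np.radians(77.65)),np.sin(np.radians(77.65))]); xh=np.array([yh[1],-yh[0]]); o=np.array([507.9,132.2])
P=np.c_[(w[:,:2]-o)@xh,(w[:,:2]-o)@yh,w[:,2]]
def show(n,s,src=P):
    q=src[s]; print(n,len(q),np.percentile(q,[2,50,98],axis=0).round(1).tolist() if len(q) else "")
for a,b in ((-40,-20),(-20,-5),(-5,30),(30,60),(60,110)):
    show(f"top y{a}..{b}",(P[:,2]>165)&(P[:,2]<175)&(P[:,1]>a)&(P[:,1]<b)&(abs(P[:,0])<30))
fit(w[(P[:,2]>166)&(P[:,2]<174)&(P[:,1]>-40)&(P[:,1]<110)&(abs(P[:,0])<9)],"hook")
show("lip/other 135-150",(P[:,2]>135)&(P[:,2]<150)&(P[:,1]>-40)&(P[:,1]<30)&(abs(P[:,0])<30))
show("block top",(P[:,2]>105)&(P[:,2]<115)&(P[:,1]<-35)&(P[:,1]>-90)&(abs(P[:,0])<50))
show("handle",(P[:,2]>226)&(P[:,2]<236)&(P[:,1]<-35)&(P[:,1]>-90)&(abs(P[:,0])<50))
print(((np.array([495.3,72.9])-o)@xh),((np.array([495.3,72.9])-o)@yh))
c=np.load("s4.npy",allow_pickle=True).item(); s=cloud(c); S=s.reshape(-1,3); Q=np.c_[(S[:,:2]-o)@xh,(S[:,:2]-o)@yh,S[:,2]]
for z in range(112,176,4):
    k=(Q[:,2]>=z)&(Q[:,2]<z+4)&(Q[:,1]>-45)&(Q[:,1]<40)&(abs(Q[:,0])<14)
    print(z,np.sort(Q[k][:,1]).round().astype(int).tolist())
E
```

```text
top y-40..-20 0 
top y-20..-5 274 [[-7.6, -15.5, 166.4], [-1.1, -10.6, 169.5], [6.3, -5.3, 170.6]]
top y-5..30 845 [[-7.7, -4.3, 166.9], [-1.7, 12.5, 169.5], [5.3, 29.2, 170.9]]
top y30..60 744 [[-7.8, 30.5, 165.4], [-1.7, 45.2, 169.5], [5.4, 59.3, 170.8]]
top y60..110 1096 [[-7.9, 60.8, 165.6], [-1.7, 82.1, 169.5], [5.5, 103.1, 170.8]]
hook 2875 rect [516.7 176. ] [120.6  14.8] 78.02 pca ang 77.73 mean [516.  175.5 169.4] ends [503.3 117.2] [528.9 235. ]
lip/other 135-150 346 [[-7.8, -15.4, 136.0], [-5.7, -2.8, 141.3], [4.8, 28.3, 148.7]]
block top 1115 [[-31.3, -75.6, 106.5], [-10.6, -61.1, 110.3], [28.5, -46.0, 114.5]]
handle 1473 [[-29.4, -69.6, 227.6], [-10.1, -60.8, 230.4], [28.5, -51.5, 234.1]]
0.37483107383417236 -60.622681412702995
112 []
116 [-13, -11, -10, -8, -6, -4, -1, 1, 8, 10, 13, 13, 15, 15, 17, 20, 22, 26, 29, 31, 34, 36, 38]
120 [-13, -9, -9, -6, -4, -2, 0, 3, 3, 5, 5, 7, 10, 12, 17, 19, 21, 21, 22, 24, 24, 26, 33, 33, 35, 36, 38, 40]
124 [-14, -14, -14, -11, -9, -7, -5, -5, -3, -2, 0, 2, 5, 7, 9, 11, 14, 14, 16, 16, 18, 19, 23, 25, 28, 28, 30, 30, 30, 32, 34, 37, 
[... 861 characters left out ...]
 -7, -5, -3, -1, 2, 3, 4, 6, 8, 12, 17, 19, 20, 21, 24, 26, 28, 30, 32, 33, 35, 39]
164 [-13, -10, -10, -10, -8, -6, -4, -3, -1, -1, 1, 1, 6, 8, 10, 10, 12, 14, 14, 16, 18, 21, 23, 23, 25, 27, 27, 30, 32, 34, 36, 37, 38, 39]
168 [-13, -13, -13, -13, -13, -11, -11, -11, -11, -9, -9, -9, -8, -8, -7, -6, -6, -6, -6, -4, -4, -4, -4, -2, -2, -2, -2, -2, 0, 0, 0, 0, 3, 3, 3, 3, 3, 5, 5, 5, 5, 5, 7, 7, 7, 7, 7, 9, 9, 9, 9, 11, 11, 11, 12, 12, 13, 13, 13, 14, 14, 15, 16, 16, 16, 16, 18, 18, 18, 18, 18, 20, 20, 20, 20, 20, 20, 22, 22, 22, 22, 24, 25, 25, 25, 27, 27, 27, 27, 29, 29, 29, 29, 29, 31, 31, 31, 31, 31, 33, 33, 33, 33, 33, 35, 36, 36, 36, 36, 38, 38, 38, 38, 38, 40, 40, 40, 40]
172 [-4, 24]
```

Two views agree that the throat spans about y = +10 to +21 in post axes, with the lip top at 142, the jaw at 160–170 and the wall expected near +21. The pin is at 150.9 mm up. Now I'll enter the mouth slowly.

>>> servo_tool:
  angular:
    - [0,0,0]
    - [0,0,0]
    - [0,0,0]
    - [0,0,0]
    - [0,0,0]
    - [0,0,0]
    - [0,0,0]
    - [0,0,0]
  slide:
    - [0.3,1.5,0]
    - [1.1,5,0]
    - [2.4,11,0]
    - [3.9,18,0]
    - [5.5,25,0]
    - [6.8,31,0]
    - [7.4,34,0]
    - [7.7,35,0]
  grip: [-1,-1,-1,-1,-1,-1,-1,-1]

```text
time: 7.03
tool_pos: [502.9, 109.3, 196.1]
tcp_rot: [3.141, -0.0, 2.927]
contact_force: [0.4, -0.6, -3.3]
grip_width: 9.6
```

>>> servo_tool:
  angular:
    - [0,0,0]
    - [0,0,0]
    - [0,0,0]
    - [0,0,0]
    - [0,0,0]
    - [0,0,0]
  slide:
    - [0.4,2,0]
    - [1.1,5,0]
    - [1.8,8,0]
    - [2.4,11,0]
    - [2.8,13,0]
    - [2.8,13,0]
  grip: [-1,-1,-1,-1,-1,-1]

```text
time: 7.53
tool_pos: [505.7, 121.8, 196.1]
tcp_rot: [3.141, 0.0, 2.926]
contact_force: [0.1, 0.0, -3.8]
grip_width: 9.1
```

>>> servo_tool:
  angular:
    - [0,0,0]
    - [0,0,0]
    - [0,0,0]
    - [0,0,0]
    - [0,0,0]
    - [0,0,0]
    - [0,0,0]
    - [0,0,0]
    - [0,0,0]
  slide:
    - [0.4,2,0]
    - [1,4.5,0]
    - [1.7,8,0]
    - [2.4,11,0]
    - [3.1,14,0]
    - [3.7,17,0]
    - [4.1,19,0]
    - [4.2,19.5,0]
    - [4.2,19.5,0]
  grip: [-1,-1,-1,-1,-1,-1,-1,-1,-1]

```text
time: 8.28
tool_pos: [509.8, 141.1, 196.1]
tcp_rot: [-3.142, -0.0, 2.926]
contact_force: [-0.1, 0.7, -4.2]
grip_width: 9.5
```

```bash
python3 - <<'E'
from w import *
o=bot.get_obs(); print(o["tool_pos"],o["contact_force"],o["moment"],o["time"])
yh=np.array([np.cos(np.radians(77.65)),np.sin(np.radians(77.65))]); print((o["tool_pos"][:2]-[507.9,132.2])@yh)
E
```

```text
[509.81011744 141.0970654  196.07742825] [-0.14503665  0.68898061 -4.24750831] [-0.05067058  0.05591793  0.03644465] 8.2833
9.099722592887316
```

>>> servo_tool:
  angular:
    - [0,0,0]
    - [0,0,0]
    - [0,0,0]
    - [0,0,0]
    - [0,0,0]
    - [0,0,0]
  slide:
    - [0.2,1,0]
    - [0.4,2,0]
    - [0.6,3,0]
    - [0.8,4,0]
    - [1,5,0]
    - [1,5,0]
  grip: [-1,-1,-1,-1,-1,-1]

```text
time: 8.78
tool_pos: [510.9, 146.1, 196.2]
tcp_rot: [3.141, 0.0, 2.926]
contact_force: [0.6, -0.3, -3.9]
grip_width: 10.0
```

>>> servo_tool:
  angular:
    - [0,0,0]
    - [0,0,0]
  slide:
    - [0.1,0.5,0]
    - [0.1,0.5,0]
  grip: [-1,-1]

```text
time: 8.95
tool_pos: [510.9, 146.5, 196.1]
tcp_rot: [3.141, -0.0, 2.926]
contact_force: [-0.4, 0.4, -3.7]
grip_width: 9.3
```

>>> servo_tool:
  angular:
    - [0,0,0]
    - [0,0,0]
  slide:
    - [0.1,0.5,0]
    - [0.1,0.5,0]
  grip: [-1,-1]

```text
time: 9.12
tool_pos: [511.0, 146.9, 196.2]
tcp_rot: [3.142, 0.0, 2.926]
contact_force: [0.4, 0.0, -3.4]
grip_width: 9.8
```

Now at y ≈ +15.1 in post axes with no contact yet. I'll keep going in 0.5 mm steps.

>>> servo_tool:
  angular:
    - [0,0,0]
    - [0,0,0]
  slide:
    - [0.1,0.5,0]
    - [0.1,0.5,0]
  grip: [-1,-1]

```text
time: 9.28
tool_pos: [511.1, 147.5, 196.1]
tcp_rot: [3.141, 0.0, 2.926]
contact_force: [0.6, 0.2, -2.8]
grip_width: 9.4
```

>>> servo_tool:
  angular:
    - [0,0,0]
    - [0,0,0]
  slide:
    - [0.1,0.5,0]
    - [0.1,0.5,0]
  grip: [-1,-1]

```text
time: 9.45
tool_pos: [511.3, 148.0, 196.2]
tcp_rot: [3.141, 0.0, 2.926]
contact_force: [-0.2, -0.4, -4.2]
grip_width: 9.3
```

>>> servo_tool:
  angular:
    - [0,0,0]
    - [0,0,0]
  slide:
    - [0.1,0.5,0]
    - [0.1,0.5,0]
  grip: [-1,-1]

```text
time: 9.62
tool_pos: [511.3, 148.4, 196.2]
tcp_rot: [3.142, 0.0, 2.926]
contact_force: [0.1, 0.6, -4.7]
grip_width: 9.4
```

>>> servo_tool:
  angular:
    - [0,0,0]
    - [0,0,0]
  slide:
    - [0.1,0.5,0]
    - [0.1,0.5,0]
  grip: [-1,-1]

```text
time: 9.78
tool_pos: [511.4, 148.9, 196.1]
tcp_rot: [-3.141, -0.0, 2.926]
contact_force: [-0.2, -0.5, -3.7]
grip_width: 9.5
```

```bash
python3 - <<'E'
from w import *
o=bot.get_obs(); print(o["tool_pos"],o["contact_force"],o["moment"],o["time"])
E
```

```text
[511.41307771 148.86612057 196.13011142] [-0.2350932  -0.53328744 -3.7214715 ] [-0.18035047  0.0081138   0.0049007 ] 9.7833
```

>>> servo_tool:
  angular:
    - [0,0,0]
    - [0,0,0]
  slide:
    - [0.1,0.5,0]
    - [0.1,0.5,0]
  grip: [-1,-1]

```text
time: 9.95
tool_pos: [511.5, 149.3, 196.2]
tcp_rot: [-3.141, 0.0, 2.926]
contact_force: [0.3, -0.7, -3.5]
grip_width: 10.0
```

```bash
python3 - <<'E'
from w import *
o=bot.get_obs(); print(o["tool_pos"],o["contact_force"],o["moment"],o["time"])
E
```

```text
[511.53137354 149.30034325 196.16604025] [ 0.29815426 -0.72489139 -3.47496061] [-0.28376128  0.04544148 -0.08103766] 9.95
```

>>> servo_tool:
  angular:
    - [0,0,0]
    - [0,0,0]
  slide:
    - [0.1,0.5,0]
    - [0.1,0.5,0]
  grip: [-1,-1]

```text
time: 10.12
tool_pos: [511.6, 149.8, 196.2]
tcp_rot: [-3.141, 0.0, 2.926]
contact_force: [-1.0, -1.8, -3.4]
grip_width: 9.6
```

```bash
python3 - <<'E'
from w import *
o=bot.get_obs(); print(o["tool_pos"],o["contact_force"],o["moment"],o["time"])
E
```

```text
[511.64621287 149.80385765 196.17428664] [-1.02323374 -1.79869117 -3.35046869] [-0.35183424  0.08937735 -0.02888685] 10.1167
```

Wall contact is confirmed: Fy is -1.8 N and the moment ramps from TCP y ≈ 148.4, which is +16.5 in post axes as predicted. I'll back off 3 mm to centre in the throat, then lower.

>>> servo_tool:
  angular:
    - [0,0,0]
    - [0,0,0]
    - [0,0,0]
    - [0,0,0]
  slide:
    - [-0.3,-1.5,0]
    - [-0.6,-2.9,0]
    - [-0.6,-2.9,0]
    - [-0.6,-2.9,0]
  grip: [-1,-1,-1,-1]

```text
time: 10.45
tool_pos: [511.0, 147.0, 196.2]
tcp_rot: [3.141, -0.0, 2.926]
contact_force: [0.2, 0.1, -4.5]
grip_width: 9.5
```

```bash
python3 - <<'E'
from w import *
o=bot.get_obs(); print(o["tool_pos"],o["contact_force"],o["moment"],o["time"])
E
```

```text
[511.0054003  147.04121215 196.15682483] [ 0.19867359  0.05319115 -4.46968508] [ 0.04669476  0.0299727  -0.02332146] 10.45
```

>>> servo_tool:
  angular:
    - [0,0,0]
    - [0,0,0]
    - [0,0,0]
    - [0,0,0]
    - [0,0,0]
    - [0,0,0]
  slide:
    - [0,0,-1]
    - [0,0,-2]
    - [0,0,-3]
    - [0,0,-4.5]
    - [0,0,-6]
    - [0,0,-6]
  grip: [-1,-1,-1,-1,-1,-1]

```text
time: 10.95
tool_pos: [510.8, 147.0, 189.7]
tcp_rot: [-3.141, -0.001, 2.926]
contact_force: [-0.4, -1.1, -4.5]
grip_width: 9.2
```

```bash
python3 - <<'E'
from w import *
o=bot.get_obs(); print(o["tool_pos"],o["contact_force"],o["moment"],o["time"])
E
```

```text
[510.80300864 147.01383893 189.70406628] [-0.3946818  -1.09977668 -4.52033848] [ 0.04574374  0.02212608 -0.02965571] 10.95
```

>>> servo_tool:
  angular:
    - [0,0,0]
    - [0,0,0]
    - [0,0,0]
    - [0,0,0]
    - [0,0,0]
    - [0,0,0]
    - [0,0,0]
  slide:
    - [0,0,-1]
    - [0,0,-2.5]
    - [0,0,-4.5]
    - [0,0,-6]
    - [0,0,-7.5]
    - [0,0,-8.5]
    - [0,0,-8.5]
  grip: [-1,-1,-1,-1,-1,-1,-1]

```text
time: 11.53
tool_pos: [510.9, 147.0, 181.3]
tcp_rot: [-3.141, -0.0, 2.926]
contact_force: [0.0, -0.3, -4.0]
grip_width: 9.3
```

```bash
python3 - <<'E'
from w import *
o=bot.get_obs(); print(o["tool_pos"],o["contact_force"],o["moment"],o["time"])
E
```

```text
[510.88003605 146.99565342 181.33803858] [ 3.63287725e-03 -2.50320448e-01 -3.98385102e+00] [ 0.01799096  0.03222901 -0.02283678] 11.5333
```

>>> servo_tool:
  angular:
    - [0,0,0]
    - [0,0,0]
    - [0,0,0]
    - [0,0,0]
    - [0,0,0]
  slide:
    - [0,0,-0.7]
    - [0,0,-1.4]
    - [0,0,-2]
    - [0,0,-2.5]
    - [0,0,-2.5]
  grip: [-1,-1,-1,-1,-1]

```text
time: 11.95
tool_pos: [511.0, 147.0, 179.0]
tcp_rot: [3.142, -0.0, 2.926]
contact_force: [-0.1, -0.3, -4.2]
grip_width: 9.5
```

```bash
python3 - <<'E'
from w import *
o=bot.get_obs(); print(o["tool_pos"],o["contact_force"],o["moment"],o["time"])
E
```

```text
[510.96375481 147.00206881 179.01928528] [-0.12274039 -0.28258957 -4.15250108] [-0.07481441  0.01160075 -0.02344038] 11.95
```

>>> servo_tool:
  angular:
    - [0,0,0]
    - [0,0,0]
    - [0,0,0]
  slide:
    - [0,0,-0.5]
    - [0,0,-0.8]
    - [0,0,-0.8]
  grip: [-1,-1,-1]

```text
time: 12.2
tool_pos: [511.1, 147.0, 178.4]
tcp_rot: [3.141, 0.0, 2.926]
contact_force: [-0.8, 0.3, -3.3]
grip_width: 9.4
```

>>> servo_tool:
  angular:
    - [0,0,0]
    - [0,0,0]
    - [0,0,0]
  slide:
    - [0,0,-0.5]
    - [0,0,-0.6]
    - [0,0,-0.6]
  grip: [-1,-1,-1]

```text
time: 12.45
tool_pos: [511.1, 147.0, 177.9]
tcp_rot: [3.141, 0.0, 2.926]
contact_force: [0.0, -0.2, -2.1]
grip_width: 9.5
```

```bash
python3 - <<'E'
from w import *
o=bot.get_obs(); print(o["tool_pos"],o["contact_force"],o["moment"],o["time"])
E
```

```text
[511.12043852 147.01760487 177.89824861] [ 0.02762848 -0.18186246 -2.09862329] [ 0.02136911  0.04949399 -0.05055106] 12.45
```

>>> servo_tool:
  angular:
    - [0,0,0]
    - [0,0,0]
    - [0,0,0]
    - [0,0,0]
  slide:
    - [0,0,-0.5]
    - [0,0,-1]
    - [0,0,-1]
    - [0,0,-1]
  grip: [-1,-1,-1,-1]

```text
time: 12.78
tool_pos: [511.2, 147.0, 177.0]
tcp_rot: [3.141, 0.001, 2.926]
contact_force: [0.3, -0.1, -1.0]
grip_width: 9.2
```

```bash
python3 - <<'E'
from w import *
o=bot.get_obs(); print(o["tool_pos"],o["contact_force"],o["moment"],o["time"])
o,c,W,R,t=wrist("w5")
c=bot.capture("scene"); cv2.imwrite("pics/s5c.png",cv2.resize(c["img"][90:290,230:430],(600,600),interpolation=cv2.INTER_CUBIC))
E
```

```text
[511.1885422  147.0410242  176.99070279] [ 0.29246515 -0.08333708 -0.96668533] [0.01734692 0.03870145 0.01882409] 12.7833
```

View pics/s5c.png

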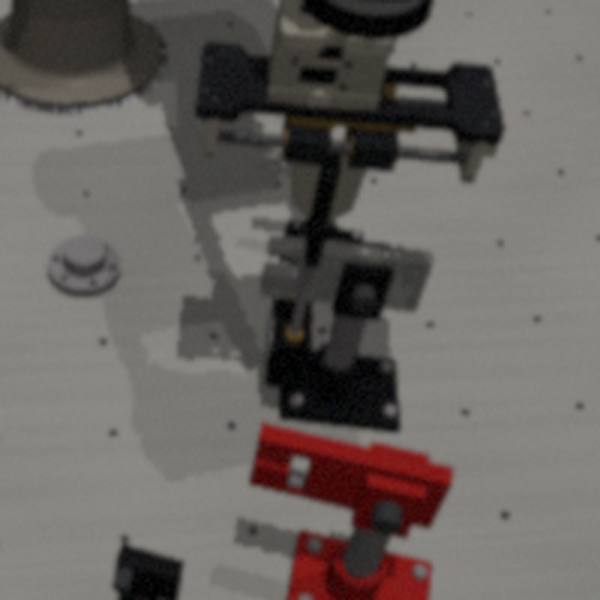

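The scene crop shows the carrier's rods straddling the hook at (310,270), upright and in the throat. Most of the weight is on the rest (Fz is down to -1.0 N). I'll lower slightly more and release.

>>> servo_tool:
  angular:
    - [0,0,0]
    - [0,0,0]
    - [0,0,0]
  slide:
    - [0,0,-0.4]
    - [0,0,-0.4]
    - [0,0,-0.4]
  grip: [-1,-1,-1]

```text
time: 13.13
tool_pos: [511.1, 147.0, 176.5]
tcp_rot: [3.141, 0.0, 2.926]
contact_force: [0.2, -0.5, -0.8]
grip_width: 9.8
```

>>> servo_tool:
  angular:
    - [0,0,0]
    - [0,0,0]
    - [0,0,0]
    - [0,0,0]
    - [0,0,0]
    - [0,0,0]
    - [0,0,0]
    - [0,0,0]
  slide:
    - [0,0,0]
    - [0,0,0]
    - [0,0,0]
    - [0,0,0]
    - [0,0,0]
    - [0,0,0]
    - [0,0,0]
    - [0,0,0]
  grip: [-0.75,-0.7,-0.6,-0.5,-0.4,-0.3,-0.2,-0.2]

```text
time: 13.8
tool_pos: [511.0, 147.0, 176.3]
tcp_rot: [3.141, 0.0, 2.926]
contact_force: [-0.9, -0.1, -0.0]
grip_width: 35.8
```

```bash
python3 - <<'E'
from w import *; from m import fit
o,c,W,R,t=wrist("w6"); print(o["tool_pos"],o["contact_force"],o["moment"],o["grip_width"],o["time"])
w=W.reshape(-1,3); yh=np.array([np.cos(np.radians(77.65)),np.sin(np.radians(77.65))]); xh=np.array([yh[1],-yh[0]]); q=np.array([507.9,132.2])
P=np.c_[(w[:,:2]-q)@xh,(w[:,:2]-q)@yh,w[:,2]]
for a,b in ((203,216),(85,97)):
    s=(P[:,2]>a)&(P[:,2]<b)&(abs(P[:,0])<40)&(abs(P[:,1]-15)<20); print(s.sum(),np.percentile(P[s],[2,50,98],axis=0).round(1).tolist())
E
```

```text
[511.04362677 146.99739311 176.34278261] [-0.85379661 -0.07802485 -0.00894175] [ 0.05058947 -0.04105442  0.01184733] 35.78427948019193 13.8
1482 [[-30.1, -3.0, 205.0], [-9.3, 14.9, 211.1], [27.9, 33.2, 214.2]]
743 [[-31.9, 0.3, 85.9], [-20.9, 15.5, 91.1], [-1.8, 29.8, 95.8]]
```

View pics/w6.png

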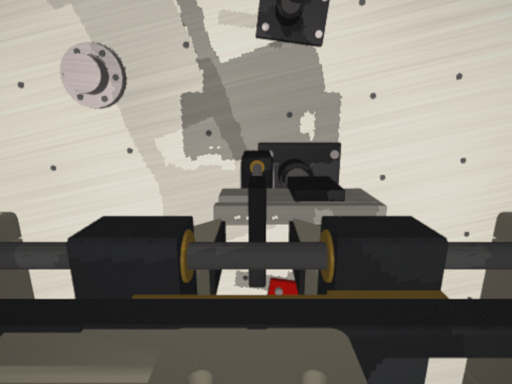

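The fingers are open (36 mm) and the carrier hangs upright, with its handle at (257,170–285) clear between them. I'll retreat straight up.

>>> servo_tool:
  angular:
    - [0,0,0]
    - [0,0,0]
    - [0,0,0]
    - [0,0,0]
    - [0,0,0]
    - [0,0,0]
    - [0,0,0]
    - [0,0,0]
    - [0,0,0]
  slide:
    - [0,0,3]
    - [0,0,10]
    - [0,0,22]
    - [0,0,40]
    - [0,0,60]
    - [0,0,82]
    - [0,0,102]
    - [0,0,116]
    - [0,0,120]
  grip: [-0.2,-0.2,-0.2,-0.2,-0.2,-0.2,-0.2,-0.2,-0.2]

```text
time: 14.6
tool_pos: [512.0, 147.2, 299.7]
tcp_rot: [3.14, 0.005, 2.926]
contact_force: [-0.4, -0.1, -0.1]
grip_width: 36.8
```

>>> servo_tool:
  angular:
    - [0,0,0]
    - [0,0,0]
    - [0,0,0]
    - [0,0,0]
    - [0,0,0]
    - [0,0,0]
    - [0,0,0]
    - [0,0,0]
    - [0,0,0]
    - [0,0,0]
  slide:
    - [-3,-3,0]
    - [-12,-12,0]
    - [-25,-25,0]
    - [-40,-40,0]
    - [-55,-55,0]
    - [-65,-65,0]
    - [-68,-68,0]
    - [-70,-70,0]
    - [-70,-70,0]
    - [-70,-70,0]
  grip: [0,0,0,0,0,0,0,0,0,0]

```text
time: 15.43
tool_pos: [441.3, 77.3, 296.0]
tcp_rot: [3.141, -0.0, 2.926]
contact_force: [-0.4, 0.4, 0.7]
grip_width: 45.7
```

```bash
python3 - <<'E'
from w import *
o=bot.get_obs(); print(o["tool_pos"],o["contact_force"],o["time"])
yh=np.array([np.cos(np.radians(77.65)),np.sin(np.radians(77.65))]); xh=np.array([yh[1],-yh[0]]); q=np.array([507.9,132.2])
o,cw,Ww,R,t=wrist("w7")
cs=bot.capture("scene"); save(cs,"s7.png"); cv2.imwrite("pics/s7c.png",cv2.resize(cs["img"][90:290,230:430],(600,600),interpolation=cv2.INTER_CUBIC))
for n,W in (("wrist",Ww),("scene",cloud(cs))):
    w=W.reshape(-1,3); P=np.c_[(w[:,:2]-q)@xh,(w[:,:2]-q)@yh,w[:,2]]
    for a,b in ((205,216),(85,97)):
        s=(P[:,2]>a)&(P[:,2]<b)&(abs(P[:,0])<40)&(abs(P[:,1]-15)<20); print(n,s.sum(),np.percentile(P[s],[2,50,98],axis=0).round(1).tolist() if s.sum() else "")
W=cloud(cs)
for n,(a,b,d,e) in dict(tube=(150,265,182,305),mirror=(260,260,300,310),flange=(240,165,276,192)).items():
    w=W[b:e,a:d].reshape(-1,3); w=w[w[:,2]>10]; print(n,w.min(0).round(),w.max(0).round(),np.median(w,0).round())
E
```

```text
[441.32387919  77.30829798 296.02596895] [-0.36712113  0.39038919  0.66765852] 15.4333
wrist 60 [[-30.2, 9.7, 205.2], [-28.7, 12.2, 209.3], [-12.2, 19.0, 212.5]]
wrist 403 [[-32.0, -0.6, 86.2], [-18.7, 9.9, 91.1], [0.1, 28.2, 96.0]]
scene 100 [[-26.4, 11.0, 208.4], [4.8, 15.3, 211.3], [30.5, 19.8, 213.3]]
scene 188 [[-16.4, 0.8, 85.9], [13.6, 12.1, 91.5], [32.5, 31.8, 96.4]]
tube [ 680. -246.   10.] [ 712. -213.   64.] [ 703. -228.   54.]
mirror [704. -17.  10.] [744.  30.  89.] [724.   6.  63.]
flange [334. -43.  10.] [396.  24.  34.] [372. -10.  15.]
```

View pics/s7c.png

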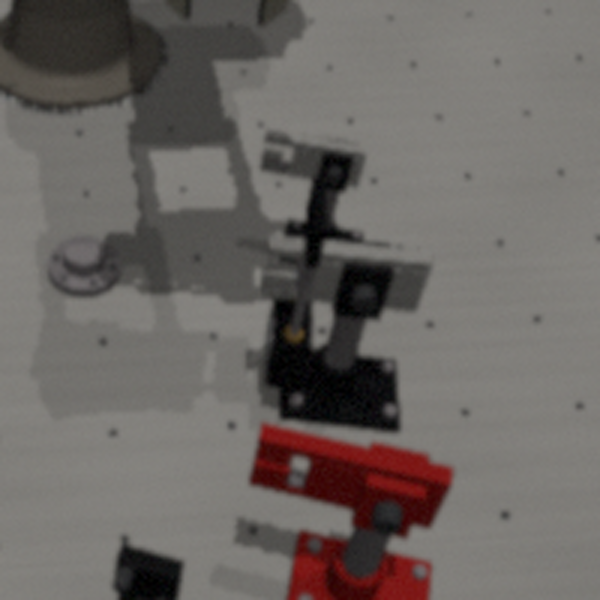

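View pics/w7.png

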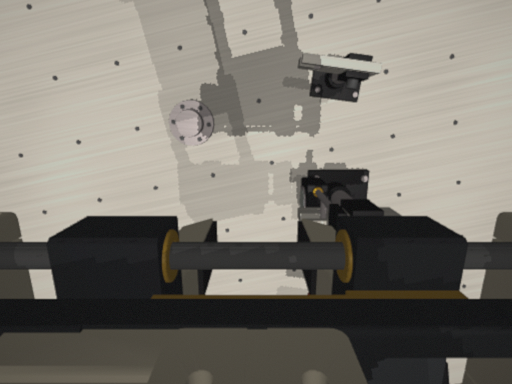

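The scene crop shows the carrier hanging upright on the hook at (310,200)–(295,340), with the gripper well clear. Handle top is at 211.3 mm, so the pin is at about 131.3 mm, and its mean y is +15.3, the throat centre. The bystanders are unchanged, so I'm handing in.

```bash
python3 -c "
from plant import bot
print(bot.close_job())"
```

```text
the job is handed in; nothing more can be done
None
```

The lens carrier is hanging free on the larger aluminium parking post's hook. I handed the job in at about 15.5 s of the 45 s allowed.

- **Pick and entry:** I pinched the carrier by its handle plate and kept it upright. The pin went sideways into the mouth about 151 mm up.
- **Finding the wall:** I felt the back wall at +16.5 mm along post y, with about 2 N at most. The hook turned out to be clamped about 15 mm toward +y, as the cameras had suggested.
- **Seating and release:** I backed off to the throat centre and lowered the carrier while still holding it. The sprung rest took nearly all of its roughly 4 N weight before I opened the fingers, then I retreated straight up.

**Last checks:**
- **Carrier:** its handle top is at 211.3 mm, which puts the pin at about 131.3 mm, or 2.7 mm into the rest's travel. Its centre is at +15.3 mm along post y, in the middle of the throat, and it hangs upright.
- **Robot:** the gripper is clear, with forces down at the noise level.
- **Other parts:** the lens tube, mirror mount and flange are within about 1 mm of where they started.
- **Disagreement:** the scene and top cameras differed by 2–3 mm in x. I went with the top and wrist views.

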